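# Release a centrifuge lid with the square key

## Task

The small centrifuge on the bench has lost power with its lid shut. Take the T-handled square key out of the key stand, push it fully home in the square lock on the centrifuge's deck, and then turn it clockwise (seen from above) until the lock comes to its stop. Leave the key standing in the lock, let go of it, and leave the round-handled driver in its place in the stand.

Things in the scene. Friction and masses are not known exactly. Their poses are not given: they have to be found in the camera images.
- key_handle (a point): Centre of the key's handle: black level bar 60 (x) x 14 (y) x 18 mm high; z up. 46 mm lower, the underside of a 42 mm round collar rests on a fixed grey stand (60 x 160 mm, 45 high). Below the collar a square steel shank, 14 mm, sides along x and y, 36 mm long, the last 10 mm tapering to 7 mm. Loose, under 0.2 kg, in one of the stand's two holes 90 mm apart, the bar roughly along their line.
- socket (a point): Centre of the lock on the deck (130 mm high) of a fixed small white and blue centrifuge, level with the top of its steel ring (52 mm wide, 3 high). x, y: sides of the square hole, turning with it; z up. Hole 17 mm square, mouth 5 mm below, open to 40 mm below; the key fits any quarter turn, home when its collar rests on the ring (handle centre 46 mm above this point). Lid (12 mm high) 38 mm away.
- lock (a joint): Angle of the lock, rad, growing clockwise seen from above: starts at 0 to 0.2, hard stop at 1.05 (60 degrees). Light friction (0.1 N m); it stays where it is left. The key has up to 14 degrees of play in the hole, so from an aligned start the handle must turn up to 14 degrees further than the lock to bring it to the stop.
- driver_handle (a point): Centre of the round black knob (38 mm across, 25 mm high) of a driver with a thin round shank, loose in the stand's other hole, its knob as high as the key's handle. Not the key: leave it standing.
Mind the look-alikes: they are no part of the job. Leave any green or purple look-alike of the part that bears key_handle alone.

How it is judged:
By the outcome, as a careful person would: the job done as asked, in the order asked, and still so for the second after the job is handed in, with the robot touching nothing.
It also fails if it takes over 45 s, if anything falls off the work surface, if the arm or the gripper's body presses on something with over 40 N, if the wrist force passes 120 N, or if a joint passes its speed limit or range.

## Robot

A 6-joint arm with a two-finger parallel gripper is mounted at the origin on the work surface. World frame = base frame: x ahead of the robot, y to its left, z up, the work surface at z = 0. Lengths are in m, angles in rad, forces in N, time in s.
With the tool pointing down it reaches from about 0.4 to 0.825 m from the base axis. Payload 7 kg.
Tool frame: the origin (TCP) lies between the finger pads; the fingertips stand 11 mm ahead of it and the grasp point (between the pads) lies 8 mm behind it (arm.tips_ahead is the distance from the TCP to the fingertips, in m); z points along the fingers, x is the direction in which the jaws open and shut, and the axes are right-handed (so a half turn about z gives the same grasp; the last joint's range is limited). The gripper opens to 88 mm and grips with 3 to 60 N. Pads are 19 mm wide; open, the fingers measure 130 mm over their backs; the gripper's body (78 mm by 193 mm) begins 47 mm behind the grasp point.
Start: joints at [1.437, 0.359, 0.012, 0, -1.224, -0.288], TCP at [0.276, 0.616, 0.238] pointing down, gripper open.
Joint ranges: [-3.07, 3.07], [-1.43, 2.12], [-1.02, 1.25], [-3.03, 1.67], [-3.05, -0], [-3.03, 3.03]. Speed limits (rad/s): [2.39, 2.39, 3.01, 3.14, 3.14, 3.14].

## Interface

Orientations are given as [roll, pitch, yaw] about the fixed x, y, z axes, in that order (R = Rz(yaw) Ry(pitch) Rx(roll)).
In Python, from station import arm, optics, finder gives the robot as it stands. The module is installed in compiled form; this text tells all that it offers.
- The arm moves only by the tool apply_moves, never from a script. Its argument "increments" is one flat list of numbers, 6 for each row, row after row: the shift along the world's x, y, z in m, then the turn, a rotation vector about the world's x, y, z in rad. In form: [tx, ty, tz, rx, ry, rz, tx, ty, tz, rx, ry, rz, ...]. A call has 1 to 20 rows; each row shifts and turns the pose as measured when the row begins; what a row does not reach is not made up. A row lasts 1/12 s, in which the tool goes at most 41.7 mm and 7.16 degrees, less where a joint would pass 70% of its speed; a pose out of reach is approached as far as the arm can. A call with a gripper value outside its range is refused whole. "hand" is the closure, from 0 (fully open) to 1 (shut), set as the call begins (left out, the last holds). The fingers move at their own pace and stop on an object; "force" is the grip in N (left out, the last holds). Time passes only in rows, so rows that do not move let the fingers close. It gives the time, the measured TCP pose, the force and the opening at its end, in the units of the state.
- arm.get_state(): the state, without advancing time (a new reading comes with each control period).
- optics.grab_frame(name): name is "scene" or "top" or "wrist"; returns the picture (400x640x3 uint8, red, green, blue); there is no depth.
- optics.camera_model(name): a dict with "fx", "fy", "cx", "cy" (pixels), "dist_coeffs" ([k1, k2, p1, p2, k3] as OpenCV has them; the pictures are not rectified), "world_to_cam" (4x4, takes a point from world to camera coordinates); the wrist camera has in their place "T_tool_cam" (4x4, takes a point from camera to tool coordinates, whose origin is the TCP and whose axes are the tool frame's). Camera axes: x right, y up, looking along -z (the intrinsics and any distortion apply to the point x, -y, -z); pixel columns grow to the right and rows downward; lengths in m; the calibration is good to about 2 mm. A picture is of the moment at which its call begins: read the wrist's pose just before it. camera_model takes no time and is no camera call.
- arm.job_done(): hands the job in, once; it reports no verdict.
Trained networks look in the newest picture that a camera, given by its name, has taken for a name from the list of things; names that differ only in an ending like _2 or _b are one class to them, and where a whole thing is asked for, a point or a joint stands for the part that bears it (a point fixed in the world has none). Each returns a list of dicts, best first, with "conf" (0 to 1); they miss things now and then, are a little off and sometimes report something else, mostly with a low value. They report only what shows in the picture. A call takes as long as a camera call. They do not tell look-alikes from the thing itself.
- finder.find_in(camera, name): "box" ([left, top, right, bottom] in pixels, round what is visible of it).
- finder.landmark_of(camera, name): "point" ([column, row] in pixels: a listed point, or the origin of a listed thing).
The state is a dict: "t": time; "q": joint angles; "qd": joint speeds; "joint_efforts": joint torques, N m; "eef_pos": TCP position; "ee_rot": TCP orientation; "force": force on the tool from outside, world axes, zero at the start; "moment": the same for the moment, N m; "width": finger opening in m.
Only numpy, scipy, OpenCV 4.12 (cv2) and the standard library are available. Lean on these libraries where they do the work, as an engineer would, in place of code of your own. Each camera call takes 0.05 s, during which the arm holds its last target. There are 200 camera calls.

## Working session

There is one attempt and no reset: what is moved stays moved. The work goes in short steps, Python scripts to look and compute and a tool call to move; the robot and the scene stay as the last step left them, time stands still between calls to the robot, and variables do not carry over. Pictures are saved under pics/ and viewed, about 8 in all and at most 12, crops included, and the job is handed in when it is done.

Besides the shell and the picture viewer there is one more tool, called after "Call:" by a JSON object that holds its "op" and its "data", one argument or row to a line. apply_moves: Moves the arm, as the interface text tells. Its arguments: {"type":"object","properties":{"increments":{"type":"array"},"hand":{"type":"number"},"force":{"type":"number"}},"required":["increments"]}

```bash
mkdir -p pics
cat > h.py <<'E'
import numpy as np, cv2
from station import arm, optics, finder
from scipy.spatial.transform import Rotation as R
def cam(name, st=None):
    m=optics.camera_model(name)
    K=np.array([[m["fx"],0,m["cx"]],[0,m["fy"],m["cy"]],[0,0,1.]]); d=np.array(m["dist_coeffs"],float)
    if "world_to_cam" in m: T=np.linalg.inv(np.array(m["world_to_cam"]))
    else:
        st=st or arm.get_state(); W=np.eye(4); W[:3,:3]=R.from_euler('xyz',st["ee_rot"]).as_matrix(); W[:3,3]=st["eef_pos"]
        T=W@np.array(m["T_tool_cam"])
    return K,d,T
def ray(c,px):
    K,d,T=c
    u=cv2.undistortPoints(np.array([[px]],float),K,d)[0,0]
    v=T[:3,:3]@np.array([u[0],-u[1],-1]); return T[:3,3],v/np.linalg.norm(v)
def at_z(c,px,z):
    o,v=ray(c,px); return o+v*(z-o[2])/v[2]
def proj(c,P):
    K,d,T=c; p=np.linalg.inv(T)@np.append(P,1); q=np.array([[p[0],-p[1],-p[2]]])
    return cv2.projectPoints(q,np.zeros(3),np.zeros(3),K,d)[0][0,0]
def tri(rs):
    A=sum(np.eye(3)-np.outer(v,v) for o,v in rs); b=sum((np.eye(3)-np.outer(v,v))@o for o,v in rs); return np.linalg.solve(A,b)
def snap(name,f,box=None,s=1):
    st=arm.get_state(); im=optics.grab_frame(name)
    if box: im=im[box[1]:box[3],box[0]:box[2]]
    im=cv2.resize(im,None,fx=s,fy=s,interpolation=cv2.INTER_CUBIC); cv2.imwrite("pics/"+f,im[:,:,::-1]); return st
E
python3 - <<'E'
from h import *
np.set_printoptions(precision=4,suppress=True)
print(arm.get_state())
ims=[]
for n in ["scene","top"]:
    snap(n,n+"0.png"); c=cam(n)
    for k,z in [("key_handle",.091),("socket",.133),("driver_handle",.091)]:
        for r in finder.landmark_of(n,k)[:4]: print(n,k,round(r["conf"],2),np.round(r["point"],1),at_z(c,r["point"],z))
snap("wrist","w0.png")
E
```

```text
{'t': 0.0, 'q': array([ 1.4371,  0.3594,  0.0111, -0.0004, -1.2241, -0.2881]), 'qd': array([ 0.0013, -0.0013, -0.0001, -0.002 , -0.0016, -0.0016]), 'joint_efforts': array([  0.0016, -58.2714,  29.3059,   6.997 ,   0.007 ,  -0.0002]), 'eef_pos': array([0.2762, 0.6154, 0.2366]), 'ee_rot': array([-3.1415, -0.0016, -1.9927]), 'force': array([-0.5529,  0.8411, -0.3578]), 'moment': array([ 0.019 ,  0.0158, -0.0027]), 'width': 0.087844131317653}
scene key_handle 0.65 [398.  214.9] [0.4536 0.2298 0.091 ]
scene key_handle 0.64 [430.2 199.5] [0.3781 0.3062 0.091 ]
scene key_handle 0.61 [382.9 194.1] [0.3716 0.1904 0.091 ]
scene key_handle 0.53 [362.5 220.4] [0.4869 0.1503 0.091 ]
scene socket 0.63 [230.1 190.8] [ 0.4746 -0.1656  0.133 ]
scene driver_handle 0.9 [358.9 219.6] [0.4851 0.1419 0.091 ]
top key_handle 0.92 [229.8 185.2] [0.4556 0.2362 0.091 ]
top key_handle 0.87 [243.4 232.6] [0.3519 0.1905 0.091 ]
top key_handle 0.75 [193.6 217.3] [0.3741 0.3055 0.091 ]
top socket 0.65 [275.2 178.4] [0.4722 0.1314 0.133 ]
top socket 0.41 [409.4 195.3] [ 0.4661 -0.1624  0.133 ]
top socket 0.22 [232.8 183.2] [0.4515 0.2217 0.133 ]
top driver_handle 0.57 [273.1 176. ] [0.4875 0.1416 0.091 ]
```

View pics/top0.png

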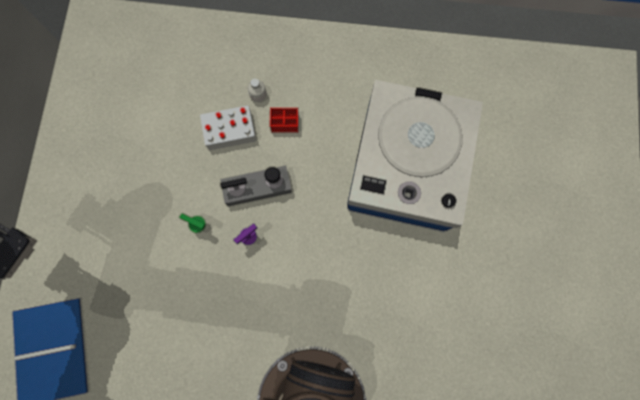

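View pics/scene0.png

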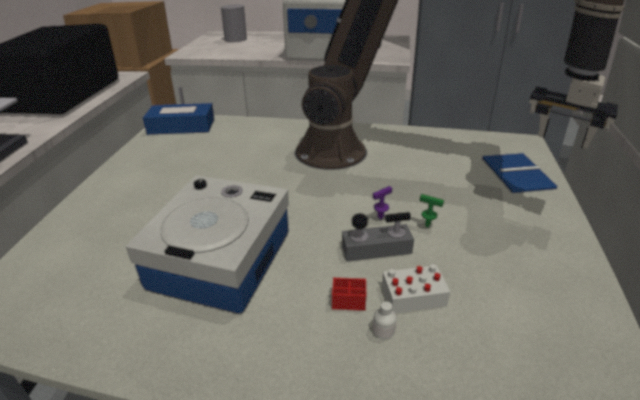

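Candidates for the key in the top view:
- Black bar on the grey stand at (232,184). This is the key.
- Green look-alike at (195,222).
- Purple look-alike at (247,235).
- Round black knob at (272,175), which is the driver.

In the scene view the same things are at (398,215), (430,200), (383,194) and (359,220). The lock is the ring at top (409,192), scene (231,190). I'll move over the stand for a close wrist view before reaching.

Call:
{"op": "apply_moves", "data": {
  "increments": [0.012,-0.026,0.002,0,0,-0.058,0.012,-0.026,0.002,0,0,-0.058,0.012,-0.026,0.002,0,0,-0.058,0.012,-0.026,0.002,0,0,-0.058,0.012,-0.026,0.002,0,0,-0.058,0.012,-0.026,0.002,0,0,-0.058,0.012,-0.026,0.002,0,0,-0.058,0.012,-0.026,0.002,0,0,-0.058,0.012,-0.026,0.002,0,0,-0.058,0.012,-0.026,0.002,0,0,-0.058,0.012,-0.026,0.002,0,0,-0.058,0.012,-0.026,0.002,0,0,-0.058,0.012,-0.026,0.002,0,0,-0.058,0.012,-0.026,0.002,0,0,-0.058,0,0,0,0,0,0],
  "hand": 0
}}

```text
t: 1.7
eef_pos: [0.4473, 0.2356, 0.2667]
ee_rot: [3.14, 0.003, -2.84]
force: [-0.5, -0.5, -0.6]
width: 0.0877
```

Run:
```python
from h import *
np.set_printoptions(precision=4,suppress=True)
st=snap("wrist","w1.png"); print(st["t"],st["q"],st["eef_pos"],st["ee_rot"]); c=cam("wrist",st)
for k,z in [("key_handle",.091),("driver_handle",.091)]:
    for r in finder.landmark_of("wrist",k)[:4]: print(k,round(r["conf"],2),np.round(r["point"],1),at_z(c,r["point"],z))
```

```text
1.7 [ 0.8741  0.056  -0.3097  0.0003 -1.2021 -0.5728] [0.4473 0.2356 0.2667] [ 3.1401  0.0027 -2.8402]
key_handle 0.94 [311.7 173.1] [0.4597 0.228  0.091 ]
key_handle 0.67 [416.1 162.9] [0.3604 0.1858 0.091 ]
key_handle 0.59 [368.7 263.1] [0.3693 0.3064 0.091 ]
driver_handle 0.66 [304.6  83.6] [0.4917 0.1463 0.091 ]
```

View pics/w1.png

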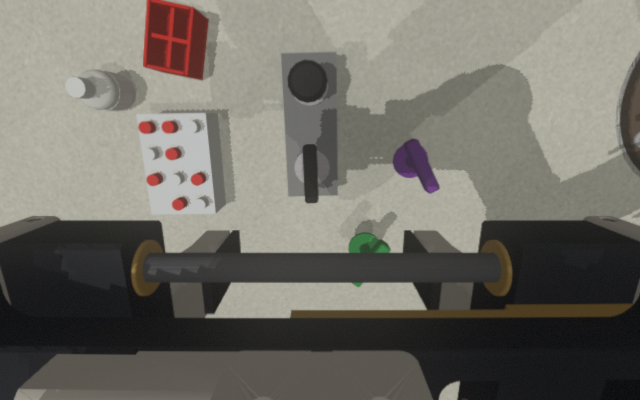

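The wrist view shows the black bar on the grey stand, from (310,146) to (312,202), with the round driver knob at (307,81). Purple is at (415,165) and green at (368,247), so the choice holds. Next I segment the bar for its exact centre and angle.

Run:
```python
from h import *
np.set_printoptions(precision=4,suppress=True)
im=cv2.imread("pics/w1.png"); c=cam("wrist")
g=im.max(2)[138:212,290:335]; m=(g<62).astype(np.uint8)
n,l,s,_=cv2.connectedComponentsWithStats(m); i=1+s[1:,4].argmax(); ys,xs=np.where(l==i); print(s[i])
pts=np.array([xs+290,ys+138],float).T
rect=cv2.minAreaRect(pts.astype(np.float32)); print(rect)
for z in (.091,.100): 
    P=np.array([at_z(c,p,z) for p in cv2.boxPoints(rect)]); print(z,P.mean(0),np.linalg.norm(P-np.roll(P,1,0),axis=1))
W=np.array([at_z(c,p,.1)[:2] for p in pts]); w,v=np.linalg.eigh(np.cov((W-W.mean(0)).T)); print("axis deg",np.degrees(np.arctan2(v[1,1],v[0,1])),W.mean(0))
for y in range(0,74,6): print(y+138,''.join('#' if a else '.' for a in l[y]==i), g[y][::3])
# model projection of top face corners, given centre/angle
```

```text
[ 13   7  15  57 703]
((310.1214904785156, 172.99671936035156), (56.24973678588867, 13.157358169555664), 88.45184326171875)
0.091 [0.4602 0.2322 0.091 ] [0.0589 0.0133 0.0589 0.0139]
0.1 [0.4603 0.2306 0.1   ] [0.0573 0.0129 0.0572 0.0135]
axis deg 108.84986234821196 [0.4607 0.2293]
138 ............................................. [121 111 111 110 111 111 110 110 109  98  76  76  76  75  74]
144 ............................................. [121 122 121 111 110  84  65  65  76  79  76  75  76  76  76]
150 .............##############.................. [122 121 121 119  84  44  47  45  43  80  77  76  76  76  76]
156 ..............#############.................. [122 123 121 157 131  47  45  44  43  86  99  98  77  75  75]
162 ..............#############.................. [123 124 159 161 133  46  46  47  46  76  99  98  98  78  77]
168 ..............#############.................. [123 127 163 163 137  49  48  47  45  67  99  98  98  91  76]
174 ...............############.................. [122 123 156 160 142  49  47  47  46  69  97  97  97  77  76]
180 ...............############.................. [123 122 124 132 156  49  50  47  49  79 104  92  77  76  82]
186 ...............############.................. [123 124 123 123 122  53  53  51  48  62  94  91  80  87 106]
192 ...............############.................. [123 123 124 123 123  58  52  52  54  62 123 122 122 115 108]
198 ................###.#######.................. [175 176 174 175 175  79  60  60  59  72 178 177 177 177 176]
204 ............................................. [171 175 175 176 174 173 166 171 172 173 177 179 176 176 173]
210 ............................................. [177 173 170 172 178 175 175 177 174 176 176 177 175 172 175]
```

Call:
{"op": "apply_moves", "data": {
  "increments": [0.0065,-0.0022,-0.02,0,0,0.015,0.0065,-0.0022,-0.02,0,0,0.015,0,0,-0.025,0,0,0,0,0,-0.025,0,0,0,0,0,-0.025,0,0,0,0,0,0,0,0,0]
}}

```text
t: 2.35
eef_pos: [0.4591, 0.2405, 0.149]
ee_rot: [3.136, 0.009, -2.793]
force: [-0.9, -0.6, -1.1]
width: 0.088
```

Run:
```python
from h import *
np.set_printoptions(precision=4,suppress=True)
st=snap("wrist","w2.png"); print(st["t"],st["eef_pos"],st["ee_rot"]); c=cam("wrist",st)
for r in finder.landmark_of("wrist","key_handle")[:3]: print(round(r["conf"],2),np.round(r["point"],1),at_z(c,r["point"],.091))
print(proj(c,[.4603,.2306,.1]))
```

```text
2.35 [0.4591 0.2405 0.149 ] [ 3.136   0.0089 -2.7925]
0.86 [324.6 203.1] [0.4603 0.2295 0.091 ]
0.65 [491.5 197.9] [0.3567 0.1875 0.091 ]
[324.0776 208.425 ]
```

View pics/w2.png

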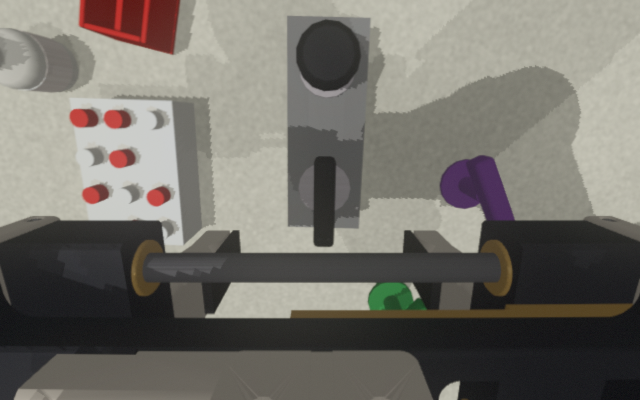

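```bash
cat >> h.py <<'E'
np.set_printoptions(precision=4,suppress=True)
def go(p,yaw):
    st=arm.get_state(); r=R.from_euler('xyz',[np.pi,0,yaw])*R.from_euler('xyz',st["ee_rot"]).inv()
    print("t",st["t"],"pos",st["eef_pos"],"rot",st["ee_rot"],"F",st["force"],"M",st["moment"],"w",st["width"])
    print("shift",np.array(p)-st["eef_pos"],"turn",r.as_rotvec())
E
python3 -c "
from h import *
go([.460,.230,.083],-2.8126)
for y in range(160,245,8):
  im=cv2.imread('pics/w2.png').max(2)[y,300:350]; print(y,np.where(im<55)[0][[0,-1]]+300)
"
```

```text
t 2.45 pos [0.4613 0.242  0.1534] rot [ 3.1349  0.0143 -2.7916] F [-0.2069  0.8416  0.0889] M [ 0.0549  0.0229 -0.0354] w 0.08789583094517647
shift [-0.0013 -0.012  -0.0704] turn [-0.011   0.0113 -0.0211]
160 [315 334]
168 [315 334]
176 [315 334]
184 [314 334]
192 [314 334]
200 [314 333]
208 [314 333]
216 [314 333]
224 [314 333]
232 [315 332]
240 [315 331]
```

Call:
{"op": "apply_moves", "data": {
  "increments": [-0.001,-0.006,-0.01,-0.005,0.005,-0.01,0,-0.006,-0.01,-0.006,0.006,-0.011,0,0,0,0,0,0,0,0,0,0,0,0]
}}

```text
t: 2.78
eef_pos: [0.4623, 0.2326, 0.1371]
ee_rot: [3.14, 0.006, -2.811]
force: [0.1, -0.9, -0.2]
width: 0.0876
```

```bash
python3 -c "
from h import *
for i in range(2): go([.460,.230,.083],-2.8126); optics.grab_frame('wrist')
"
```

```text
t 2.7833 pos [0.4623 0.2326 0.1371] rot [ 3.1396  0.0064 -2.8107] F [ 0.1347 -0.9238 -0.1612] M [ 0.1319 -0.0116  0.0116] w 0.08755630499767954
shift [-0.0023 -0.0026 -0.0541] turn [-0.004   0.0054 -0.0019]
t 2.8333 pos [0.4622 0.2326 0.1371] rot [ 3.1395  0.0063 -2.8107] F [-0.2428 -0.0997  0.301 ] M [ 0.0095  0.0063 -0.0241] w 0.08791629045965844
shift [-0.0022 -0.0026 -0.0541] turn [-0.004   0.0053 -0.0019]
```

Call:
{"op": "apply_moves", "data": {
  "increments": [-0.001,-0.0015,-0.009,-0.002,0.003,-0.001,-0.001,-0.001,-0.011,-0.002,0.003,-0.001,0,0,-0.011,0,0,0,0,0,-0.011,0,0,0,0,0,-0.007,0,0,0,0,0,-0.004,0,0,0,0,0,0,0,0,0]
}}

```text
t: 3.47
eef_pos: [0.46, 0.2297, 0.0802]
ee_rot: [3.14, 0.001, -2.813]
force: [0.5, -1.1, 0.6]
width: 0.0874
```

```bash
python3 -c "
from h import *
go([.460,.230,.083],-2.8126)
"
```

```text
t 3.4667 pos [0.46   0.2297 0.0802] rot [ 3.1401  0.0006 -2.8135] F [ 0.4532 -1.1237  0.5542] M [ 0.0193 -0.0171  0.0149] w 0.08743683568153933
shift [-0.      0.0003  0.0028] turn [-0.0016  0.0001  0.0009]
```

Call:
{"op": "apply_moves", "data": {
  "increments": [0,0,0.0025,0,0,0,0,0,0,0,0,0,0,0,0,0,0,0,0,0,0,0,0,0,0,0,0,0,0,0,0,0,0,0,0,0,0,0,0,0,0,0,0,0,0,0,0,0,0,0,0,0,0,0],
  "hand": 1,
  "force": 40
}}

```text
t: 4.22
eef_pos: [0.461, 0.2306, 0.0848]
ee_rot: [3.139, 0.004, -2.813]
force: [1.1, 0.0, -0.1]
width: 0.0331
```

```bash
python3 -c "
from h import *
go([.460,.230,.083],-2.8126)
"
```

```text
t 4.2167 pos [0.461  0.2306 0.0848] rot [ 3.1389  0.0036 -2.813 ] F [ 1.056   0.0474 -0.1183] M [ 0.0161 -0.0026 -0.0126] w 0.03309727410186165
shift [-0.001  -0.0006 -0.0018] turn [-0.0037  0.0025  0.0004]
```

Still closing (33 mm); I'll give it more time, with a small correction.

Call:
{"op": "apply_moves", "data": {
  "increments": [0,0,-0.001,-0.003,0.002,0,0,0,0,0,0,0,0,0,0,0,0,0,0,0,0,0,0,0,0,0,0,0,0,0,0,0,0,0,0,0,0,0,0,0,0,0]
}}

```text
t: 4.8
eef_pos: [0.4611, 0.2307, 0.0837]
ee_rot: [3.141, 0.0, -2.813]
force: [-0.5, -0.8, -0.0]
width: 0.0142
```

```bash
python3 -c "
from h import *
go([.460,.230,.083],-2.8126)
"
```

```text
t 4.8 pos [0.4611 0.2307 0.0837] rot [ 3.1414  0.0005 -2.8129] F [-0.487  -0.7608 -0.0022] M [ 0.0426  0.0287 -0.0211] w 0.014159445693379428
shift [-0.0011 -0.0007 -0.0007] turn [-0.0003  0.0004  0.0003]
```

Call:
{"op": "apply_moves", "data": {
  "increments": [0,0,0.008,0,0,0,0,0,0.01,0,0,0,0,0,0.012,0,0,0,0,0,0.014,0,0,0,0,0,0.018,0,0,0,0,0,0.02,0,0,0,0,0,0.02,0,0,0,0,0,0.02,0,0,0,0,0,0.02,0,0,0,0,0,0.015,0,0,0,0,0,0.008,0,0,0,0,0,0,0,0,0]
}}

```text
t: 5.8
eef_pos: [0.4575, 0.2273, 0.2637]
ee_rot: [3.141, -0.001, -2.814]
force: [-1.2, 0.9, -1.5]
width: 0.0137
```

```bash
python3 -c "
from h import *
go([.450,-.07,.25],-2.8126)
"
```

```text
t 5.8 pos [0.4575 0.2273 0.2637] rot [ 3.1412 -0.0015 -2.8141] F [-1.1983  0.9408 -1.5234] M [ 0.1347 -0.0878 -0.0461] w 0.013684635029980451
shift [-0.0075 -0.2973 -0.0137] turn [ 0.0001 -0.0015  0.0015]
```

Call:
{"op": "apply_moves", "data": {
  "increments": [0,-0.012,0,0,0,0,0,-0.024,0,0,0,0,0,-0.026,0,0,0,0,0,-0.026,0,0,0,0,0,-0.026,0,0,0,0,0,-0.026,0,0,0,0,0,-0.026,0,0,0,0,0,-0.026,0,0,0,0,0,-0.026,0,0,0,0,0,-0.026,0,0,0,0,0,-0.024,0,0,0,0,0,-0.012,0,0,0,0,0,0,0,0,0,0,0,0,0,0,0,0]
}}

```text
t: 6.97
eef_pos: [0.4438, -0.0721, 0.2506]
ee_rot: [3.139, -0.023, -2.814]
force: [0.2, -0.3, -2.1]
width: 0.014
```

Run:
```python
from h import *
go([.47,-.165,.25],-2.8126)
st=snap("wrist","w3.png"); c=cam("wrist",st)
for r in finder.landmark_of("wrist","socket")[:3]: print(round(r["conf"],2),np.round(r["point"],1),at_z(c,r["point"],.133))
```

```text
t 6.9667 pos [ 0.4438 -0.0721  0.2506] rot [ 3.1387 -0.0233 -2.8141] F [ 0.2008 -0.2848 -2.0681] M [ 0.1738 -0.1483  0.0105] w 0.013978539891858684
shift [ 0.0262 -0.0929 -0.0006] turn [ 0.0048 -0.023   0.0016]
0.65 [314.6  80.6] [ 0.476  -0.1614  0.133 ]
```

View pics/w3.png

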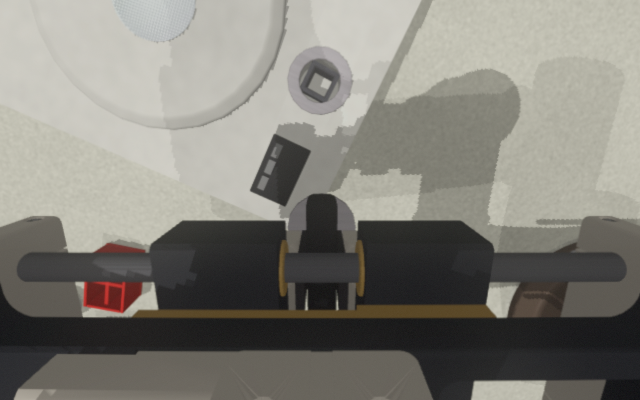

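Lock ring in view at about (320,80), held key's bar at (320,200). I'll level the tool and move 4 cm closer for the hole angle.

Call:
{"op": "apply_moves", "data": {
  "increments": [0.004,-0.012,0,0.002,-0.008,0,0.004,-0.012,0,0.002,-0.008,0,0.004,-0.012,0,0.001,-0.007,0.001,0,0,0,0,0,0,0,0,0,0,0,0]
}}

```text
t: 7.48
eef_pos: [0.4566, -0.1045, 0.2497]
ee_rot: [3.141, 0.0, -2.806]
force: [-0.6, 0.3, -1.5]
width: 0.0134
```

Run:
```python
from h import *
go([.4735,-.164,.25],-2.8126)
st=snap("wrist","w4.png"); c=cam("wrist",st)
for r in finder.landmark_of("wrist","socket")[:3]: print(round(r["conf"],2),np.round(r["point"],1),at_z(c,r["point"],.133))
# metric top-down rectification of the ring plane z=.133 and hole-mouth plane z=.128, 0.2 mm/px, 90 mm around estimate
im=cv2.imread("pics/w4.png"); C=np.array([.4755,-.1625]); out=[]
for z in (.133,.128):
    g=np.arange(-40,40,.2)*1e-3
    mx=np.zeros((400,400),np.float32); my=mx.copy()
    for i,a in enumerate(g[::-1]):      # rows: +x up
        for j,b in enumerate(g[::-1]):  # cols: +y left
            if i%8==0 or j%8==0 or 1:
                pass
    X,Y=np.meshgrid(g[::-1],g[::-1],indexing='ij')
    K,d,T=c; P=np.stack([X.ravel()+C[0],Y.ravel()+C[1],np.full(X.size,z)],1)
    Q=(P-T[:3,3])@T[:3,:3]; Q=Q*[1,-1,-1]
    uv=cv2.projectPoints(Q,np.zeros(3),np.zeros(3),K,d)[0].reshape(400,400,2).astype(np.float32)
    out.append(cv2.remap(im,uv[...,0],uv[...,1],cv2.INTER_CUBIC))
cv2.imwrite("pics/rect4.png",np.hstack(out)); np.save("uv.npy",C)
```

```text
t 7.4833 pos [ 0.4566 -0.1045  0.2497] rot [ 3.1406  0.0003 -2.8055] F [-0.5818  0.3273 -1.542 ] M [ 0.1013  0.0344 -0.0241] w 0.013403968590285366
shift [ 0.0169 -0.0595  0.0003] turn [-0.001  -0.     -0.0071]
0.94 [322.4 128.5] [ 0.4741 -0.16    0.133 ]
```

View pics/rect4.png

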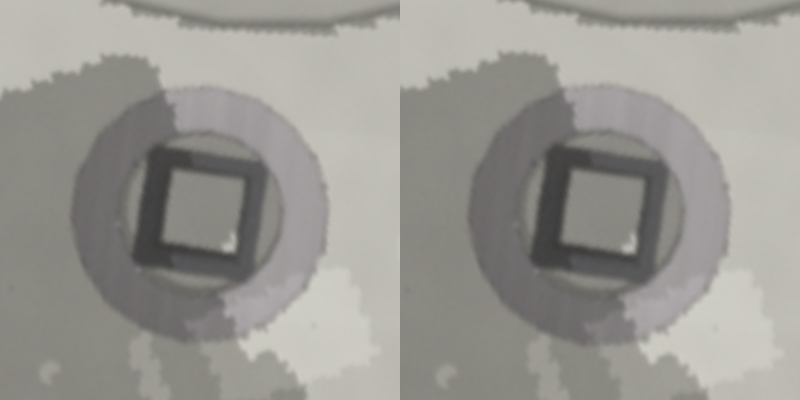

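Rectified view (0.2 mm/px): ring centred at (200,215), 51 mm across as expected, which gives the lock at (0.473,-0.162). The square's sides lie at about -10° to world x, and the key is at +19°. So I turn -29° and centre over the lock.

Call:
{"op": "apply_moves", "data": {
  "increments": [0.003,-0.01,0,0,0,-0.085,0.003,-0.01,0,0,0,-0.085,0.003,-0.01,0,0,0,-0.085,0.003,-0.01,0,0,0,-0.085,0.003,-0.01,0,0,0,-0.085,0.002,-0.007,0,0,0,-0.085,0,0,0,0,0,0,0,0,0,0,0,0]
}}

```text
t: 8.25
eef_pos: [0.4743, -0.1571, 0.2498]
ee_rot: [3.14, 0.0, 2.955]
force: [-0.1, 0.4, -0.8]
width: 0.0136
```

Run:
```python
from h import *
go([.473,-.162,.215],-3.3196); print(arm.get_state()["q"])
```

```text
t 8.25 pos [ 0.4743 -0.1571  0.2498] rot [3.1398 0.     2.9546] F [-0.1051  0.4326 -0.8172] M [ 0.0973 -0.0197  0.0663] w 0.01361783778756309
shift [-0.0013 -0.0049 -0.0348] turn [-0.0017  0.0004  0.009 ]
[ 0.0727  0.0587 -0.3451 -0.0018 -1.1665 -0.259 ]
```

Call:
{"op": "apply_moves", "data": {
  "increments": [-0.001,-0.0025,-0.007,-0.001,0,0.004,0,-0.0025,-0.008,0,0,0.004,0,0,-0.008,0,0,0,0,0,-0.006,0,0,0,0,0,-0.003,0,0,0,0,0,0,0,0,0]
}}

```text
t: 8.75
eef_pos: [0.4722, -0.1601, 0.2137]
ee_rot: [3.14, -0.001, 2.974]
force: [0.1, 0.7, -1.2]
width: 0.0137
```

Run:
```python
from h import *
go([.473,-.162,.1717],-3.3196)
a=cv2.cvtColor(optics.grab_frame("scene"),cv2.COLOR_RGB2BGR)[120:240,170:300]
b=cv2.cvtColor(optics.grab_frame("top"),cv2.COLOR_RGB2BGR)[130:250,350:480]
cv2.imwrite("pics/chk5.png",np.hstack([cv2.resize(x,None,fx=3,fy=3,interpolation=cv2.INTER_CUBIC) for x in (a,b)]))
```

```text
t 8.75 pos [ 0.4722 -0.1601  0.2137] rot [ 3.1403 -0.0009  2.9738] F [ 0.0819  0.6567 -1.1767] M [ 0.1021 -0.0178 -0.054 ] w 0.013709784641119306
shift [ 0.0008 -0.0019 -0.042 ] turn [-0.0014 -0.0007 -0.0102]
```

View pics/chk5.png

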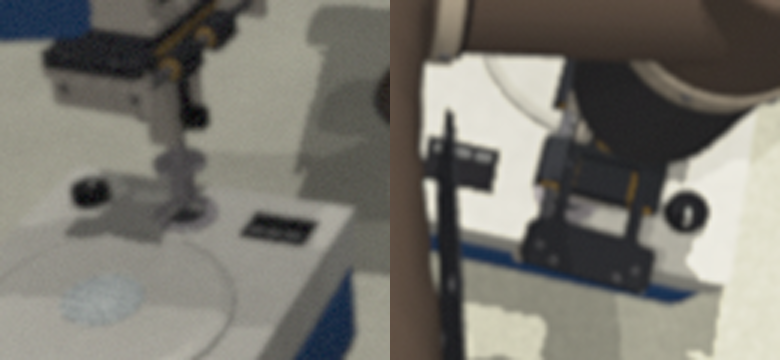

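Scene crop: the shank hangs straight above the lock ring. I'll lower in small steps.

Call:
{"op": "apply_moves", "data": {
  "increments": [0.0005,-0.0015,-0.002,-0.001,-0.001,-0.01,0,0,-0.004,0,0,0,0,0,-0.004,0,0,0,0,0,-0.004,0,0,0,0,0,0,0,0,0]
}}

```text
t: 9.27
eef_pos: [0.4741, -0.1619, 0.2004]
ee_rot: [3.141, 0.004, 2.963]
force: [0.2, 0.5, -1.4]
width: 0.0138
```

Run:
```python
from h import *
go([.473,-.162,.1717],-3.3196)
```

```text
t 9.2667 pos [ 0.4741 -0.1619  0.2004] rot [3.1409 0.0039 2.9627] F [ 0.2049  0.4865 -1.3687] M [ 0.1244 -0.0292 -0.0227] w 0.013797547090498026
shift [-0.0011 -0.0001 -0.0287] turn [0.     0.004  0.0009]
```

Call:
{"op": "apply_moves", "data": {
  "increments": [-0.001,0,-0.004,0,0.004,0,0,0,-0.004,0,0,0,0,0,-0.003,0,0,0,0,0,0,0,0,0]
}}

```text
t: 9.6
eef_pos: [0.4732, -0.1617, 0.1882]
ee_rot: [3.141, 0.0, 2.963]
force: [0.7, 0.2, -2.1]
width: 0.0135
```

Run:
```python
from h import *
go([.473,-.162,.1717],-3.3196)
```

```text
t 9.6 pos [ 0.4732 -0.1617  0.1882] rot [3.1412 0.0001 2.9627] F [ 0.683   0.1668 -2.0678] M [ 0.2699 -0.1128  0.0325] w 0.01345041454753765
shift [-0.0002 -0.0003 -0.0165] turn [-0.0004  0.0002  0.0009]
```

Call:
{"op": "apply_moves", "data": {
  "increments": [0,0,-0.004,0,0,0,0,0,-0.004,0,0,0,0,0,-0.003,0,0,0,0,0,0,0,0,0]
}}

```text
t: 9.93
eef_pos: [0.4733, -0.1617, 0.176]
ee_rot: [3.141, 0.0, 2.963]
force: [0.3, 1.6, -1.8]
width: 0.0138
```

Run:
```python
from h import *
go([.473,-.162,.1717],-3.3196)
```

```text
t 9.9333 pos [ 0.4733 -0.1617  0.176 ] rot [3.1413 0.0001 2.9629] F [ 0.3421  1.581  -1.8449] M [ 0.307  -0.1077 -0.0476] w 0.013793246223162718
shift [-0.0003 -0.0003 -0.0043] turn [-0.0003  0.0002  0.0007]
```

Call:
{"op": "apply_moves", "data": {
  "increments": [0,0,-0.002,0,0,0,0,0,-0.0015,0,0,0,0,0,-0.001,0,0,0,0,0,0,0,0,0]
}}

```text
t: 10.27
eef_pos: [0.4736, -0.1617, 0.1718]
ee_rot: [3.142, 0.001, 2.963]
force: [0.2, 0.3, -1.5]
width: 0.0134
```

Run:
```python
from h import *
go([.473,-.162,.1717],-3.3196)
```

```text
t 10.2667 pos [ 0.4736 -0.1617  0.1718] rot [3.1415 0.0007 2.9633] F [ 0.2011  0.2735 -1.4776] M [ 0.368  -0.0161  0.0428] w 0.013400420198442422
shift [-0.0006 -0.0003 -0.0001] turn [0.     0.0007 0.0003]
```

Call:
{"op": "apply_moves", "data": {
  "increments": [0,0,-0.001,0,0,0,0,0,-0.001,0,0,0,0,0,0,0,0,0]
}}

```text
t: 10.52
eef_pos: [0.4738, -0.1617, 0.172]
ee_rot: [-3.141, 0.002, 2.964]
force: [0.1, 1.0, -2.2]
width: 0.0137
```

Run:
```python
from h import *
go([.473,-.162,.1717],-3.3196)
```

```text
t 10.5167 pos [ 0.4738 -0.1617  0.172 ] rot [-3.1414  0.002   2.9641] F [ 0.1062  0.9579 -2.2187] M [ 0.2951 -0.0545  0.0406] w 0.013708703969915756
shift [-0.0008 -0.0003 -0.0003] turn [ 0.0006  0.0019 -0.0005]
```

Call:
{"op": "apply_moves", "data": {
  "increments": [0,0,-0.003,0,0,0,0,0,-0.002,0,0.001,0]
}}

```text
t: 10.68
eef_pos: [0.4744, -0.1619, 0.1716]
ee_rot: [-3.14, 0.004, 2.966]
force: [-9.6, 7.9, 19.3]
width: 0.0132
```

Run:
```python
from h import *
go([.473,-.162,.1717],-3.3196)
optics.grab_frame("scene");go([.473,-.162,.1717],-3.3196)
```

```text
t 10.6833 pos [ 0.4744 -0.1619  0.1716] rot [-3.1401  0.0037  2.9658] F [-9.5528  7.8898 19.3479] M [ 2.8378  3.6465 -0.0694] w 0.013243724613498301
shift [-0.0014 -0.0001  0.0001] turn [ 0.0021  0.0034 -0.0022]
t 10.7333 pos [ 0.4744 -0.1619  0.1716] rot [-3.1402  0.0037  2.9659] F [-10.3752   7.2827  22.2292] M [ 2.6574  3.4185 -0.0286] w 0.013973099958485372
shift [-0.0014 -0.0001  0.0001] turn [ 0.002   0.0034 -0.0023]
```

Firm contact at TCP z 0.1716, where the collar should meet the ring (predicted 0.1717). So the key is home, and I start the clockwise turn.

Call:
{"op": "apply_moves", "data": {
  "increments": [-0.0008,0,0,0.002,0.003,0,0,0,0,0,0,-0.05,0,0,0,0,0,-0.06,0,0,0,0,0,-0.06,0,0,0,0,0,-0.06,0,0,0,0,0,-0.06,0,0,0,0,0,0]
}}

```text
t: 11.32
eef_pos: [0.4747, -0.1608, 0.1721]
ee_rot: [3.139, 0.004, 2.663]
force: [-1.4, 1.4, 2.4]
width: 0.0138
```

Run:
```python
from h import *
go([.473,-.162,.1717],-3.3196-.29)
```

```text
t 11.3167 pos [ 0.4747 -0.1608  0.1721] rot [3.1386 0.0037 2.6631] F [-1.3777  1.3917  2.4191] M [0.6484 0.4555 0.0378] w 0.013807193798201086
shift [-0.0017 -0.0012 -0.0004] turn [-0.001   0.0046  0.0105]
```

Call:
{"op": "apply_moves", "data": {
  "increments": [-0.001,-0.0008,0,-0.001,0.004,-0.04,0,0,0,0,0,-0.06,0,0,0,0,0,-0.06,0,0,0,0,0,-0.06,0,0,0,0,0,-0.06,0,0,0,0,0,0]
}}

```text
t: 11.82
eef_pos: [0.4753, -0.1612, 0.1721]
ee_rot: [3.14, 0.003, 2.384]
force: [-1.6, 1.7, 0.6]
width: 0.0134
```

Run:
```python
from h import *
go([.473,-.162,.1717],-3.3196-.57)
```

```text
t 11.8167 pos [ 0.4753 -0.1612  0.1721] rot [3.1395 0.0028 2.3839] F [-1.6119  1.7033  0.6259] M [0.7359 0.3284 0.0083] w 0.013379023740532299
shift [-0.0023 -0.0008 -0.0004] turn [0.0004 0.0035 0.0097]
```

Call:
{"op": "apply_moves", "data": {
  "increments": [-0.001,-0.0005,0,0,0.003,-0.05,0,0,0,0,0,-0.06,0,0,0,0,0,-0.06,0,0,0,0,0,-0.06,0,0,0,0,0,-0.06]
}}

```text
t: 12.23
eef_pos: [0.4757, -0.1616, 0.1721]
ee_rot: [3.14, 0.002, 2.103]
force: [-0.5, 1.7, 1.2]
width: 0.0137
```

Run:
```python
from h import *
go([.473,-.162,.1717],-3.3196-.87)
```

```text
t 12.2333 pos [ 0.4757 -0.1616  0.1721] rot [3.1396 0.0025 2.103 ] F [-0.4998  1.6738  1.2025] M [0.3438 0.1507 0.0846] w 0.013660753232350333
shift [-0.0027 -0.0004 -0.0004] turn [ 0.0012  0.003  -0.0094]
```

Call:
{"op": "apply_moves", "data": {
  "increments": [-0.001,0,0,0.001,0.003,-0.06,0,0,0,0,0,-0.06,0,0,0,0,0,-0.06,0,0,0,0,0,-0.05]
}}

```text
t: 12.57
eef_pos: [0.476, -0.1622, 0.1721]
ee_rot: [3.14, 0.002, 1.877]
force: [-1.3, 0.7, 0.1]
width: 0.0135
```

Run:
```python
from h import *
go([.473,-.162,.1717],-3.3196-1.1)
```

```text
t 12.5667 pos [ 0.476  -0.1622  0.1721] rot [3.14  0.002 1.877] F [-1.2726  0.7327  0.1277] M [0.425  0.3122 0.1038] w 0.0134673770154832
shift [-0.003   0.0002 -0.0004] turn [ 0.0014  0.0021 -0.0134]
```

Still only friction torque (0.1 N m), total 1.09 rad. Continuing toward the stop.

Call:
{"op": "apply_moves", "data": {
  "increments": [-0.001,0,0,0.001,0.002,-0.05,0,0,0,0,0,-0.05,0,0,0,0,0,-0.05]
}}

```text
t: 12.82
eef_pos: [0.4762, -0.1625, 0.1721]
ee_rot: [3.14, 0.001, 1.731]
force: [-0.8, 1.3, 0.6]
width: 0.0138
```

Run:
```python
from h import *
go([.473,-.162,.1717],-3.3196-1.25)
```

```text
t 12.8167 pos [ 0.4762 -0.1625  0.1721] rot [3.1398 0.0015 1.7313] F [-0.7864  1.2764  0.587 ] M [0.3611 0.3808 0.108 ] w 0.013826544514510266
shift [-0.0032  0.0005 -0.0004] turn [ 0.0012  0.002  -0.0177]
```

Call:
{"op": "apply_moves", "data": {
  "increments": [0,0,0,0,0,-0.05,0,0,0,0,0,-0.05]
}}

```text
t: 12.98
eef_pos: [0.4762, -0.1628, 0.1721]
ee_rot: [3.14, 0.002, 1.634]
force: [-0.2, 0.5, 0.7]
width: 0.0139
```

Run:
```python
from h import *
go([.473,-.162,.1717],-3.3196-1.25)
```

```text
t 12.9833 pos [ 0.4762 -0.1628  0.1721] rot [3.14   0.0018 1.6344] F [-0.2106  0.4509  0.6775] M [0.5273 0.1493 0.3503] w 0.013933465392042215
shift [-0.0032  0.0008 -0.0004] turn [0.0017 0.0018 0.0791]
```

Call:
{"op": "apply_moves", "data": {
  "increments": [0,0,0,0,0,-0.04,0,0,0,0,0,-0.04]
}}

```text
t: 13.15
eef_pos: [0.4763, -0.163, 0.1721]
ee_rot: [3.14, 0.002, 1.559]
force: [-0.1, 0.9, 0.8]
width: 0.014
```

Run:
```python
from h import *
go([.473,-.162,.1717],-3.3196-1.33); print(arm.get_state()["q"])
```

```text
t 13.15 pos [ 0.4763 -0.163   0.1721] rot [3.14   0.0024 1.559 ] F [-0.0702  0.9042  0.785 ] M [0.4815 0.1357 0.6467] w 0.0140370770922343
shift [-0.0033  0.001  -0.0004] turn [0.0023 0.0017 0.0745]
[ 0.0632  0.1303 -0.4564  0.003  -0.9827 -1.6474]
```

Moment is climbing steeply (0.10, then 0.35, then 0.65 N m), well above friction, so the lock is on its stop. I'll hold one row, unwind slightly, release part open and look.

Call:
{"op": "apply_moves", "data": {
  "increments": [0,0,0,0,0,-0.01,0,0,0,0,0,0.04,0,0,0,0,0,0]
}}

```text
t: 13.4
eef_pos: [0.4763, -0.1629, 0.1721]
ee_rot: [3.14, 0.002, 1.599]
force: [-1.3, 1.4, 2.2]
width: 0.0137
```

Run:
```python
from h import *
go([.473,-.162,.1717],-3.3196-1.33)
```

```text
t 13.4 pos [ 0.4763 -0.1629  0.1721] rot [3.1402 0.0025 1.5988] F [-1.2937  1.4181  2.1872] M [0.7077 0.2693 0.1541] w 0.013674559490612477
shift [-0.0033  0.0009 -0.0004] turn [0.0024 0.0015 0.0347]
```

Call:
{"op": "apply_moves", "data": {
  "increments": [0,0,0,0,0,0,0,0,0,0,0,0,0,0,0,0,0,0,0,0,0,0,0,0,0,0,0,0,0,0,0,0,0,0,0,0,0,0,0,0,0,0,0,0,0,0,0,0],
  "hand": 0.5
}}

```text
t: 14.07
eef_pos: [0.477, -0.1636, 0.1721]
ee_rot: [3.139, 0.003, 1.601]
force: [-0.8, 0.5, -0.2]
width: 0.0435
```

Run:
```python
from h import *
go([.473,-.162,.1717],-3.3196-1.33)
```

```text
t 14.0667 pos [ 0.477  -0.1636  0.1721] rot [3.1389 0.0033 1.6007] F [-0.8165  0.4525 -0.2348] M [ 0.0529 -0.1726  0.012 ] w 0.04349240043047899
shift [-0.004   0.0016 -0.0004] turn [0.0032 0.0028 0.0329]
```

Call:
{"op": "apply_moves", "data": {
  "increments": [0,0,0.006,0,0,0,0,0,0.01,0,0,0,0,0,0.015,0,0,0,0,0,0.02,0,0,0,0,0,0.02,0,0,0,0,0,0.02,0,0,0,0.015,0,0.01,0,0,0,0.02,0,0,0,0,0,0.02,0,0,0,0,0,0.01,0,0,0,0,0,0,0,0,0,0,0,0,0,0,0,0,0]
}}

```text
t: 15.07
eef_pos: [0.5432, -0.1643, 0.2893]
ee_rot: [3.132, 0.005, 1.601]
force: [-0.8, -0.2, 0.5]
width: 0.0437
```

Run:
```python
from h import *
go([.473,-.162,.1717],-3.3196-1.33)
st=snap("wrist","w6.png"); c=cam("wrist",st)
for r in finder.landmark_of("wrist","key_handle")[:3]: print("key",round(r["conf"],2),np.round(r["point"],1),at_z(c,r["point"],.179))
for n in("scene","top"):
    snap(n,n+"6.png"); c=cam(n)
    for k,z in [("key_handle",.179),("driver_handle",.091)]:
        for r in finder.landmark_of(n,k)[:2]: print(n,k,round(r["conf"],2),np.round(r["point"],1),at_z(c,r["point"],z))
```

```text
t 15.0667 pos [ 0.5432 -0.1643  0.2893] rot [3.1316 0.0047 1.6009] F [-0.8089 -0.1888  0.5397] M [ 0.0535 -0.0795 -0.0063] w 0.04366794959607595
shift [-0.0702  0.0023 -0.1176] turn [0.0042 0.0102 0.0327]
key 0.57 [324.1 110.7] [ 0.4705 -0.1643  0.179 ]
scene key_handle 0.7 [382.1 193.1] [0.5014 0.19   0.179 ]
scene key_handle 0.68 [430.5 202.2] [0.5206 0.291  0.179 ]
top key_handle 0.86 [244.9 232.7] [0.3412 0.1731 0.179 ]
top key_handle 0.72 [413.9 188.8] [ 0.4699 -0.1629  0.179 ]
top driver_handle 0.42 [273.9 178.3] [0.4824 0.1391 0.091 ]
```

View pics/w6.png

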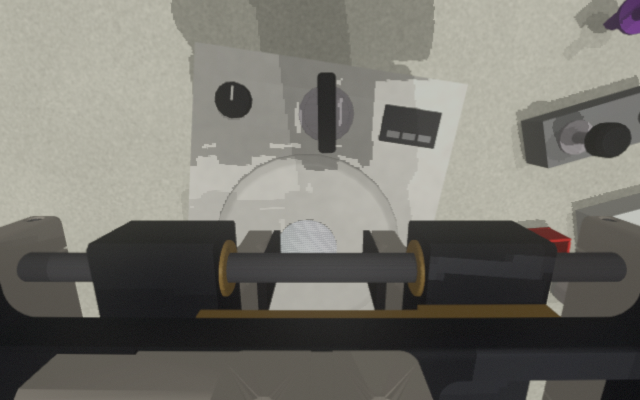

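View pics/scene6.png

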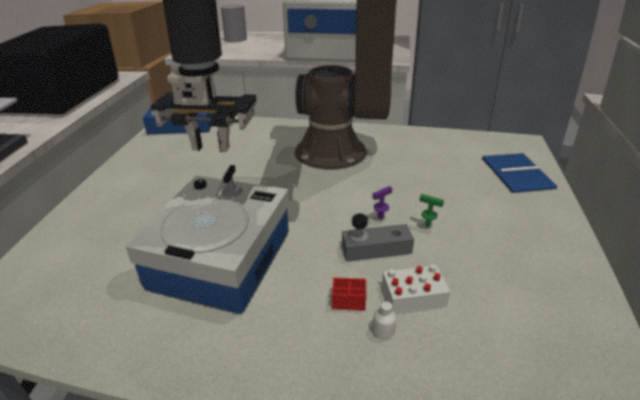

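Wrist view: the key stands in the lock with its bar at (327,112) and the collar round it on the ring. Scene view: key upright at (229,180), driver still in the stand at (359,221), the key's hole empty, green and purple untouched. One numeric check of the bar angle and height from the saved frames.

Run:
```python
from h import *
im=cv2.imread("pics/w6.png"); c=cam("wrist")
g=im.max(2)[65:160,305:350]; m=(g<55).astype(np.uint8)
n,l,s,_=cv2.connectedComponentsWithStats(m); i=1+s[1:,4].argmax(); ys,xs=np.where(l==i)
W=np.array([at_z(c,p,.188)[:2] for p in np.array([xs+305,ys+65],float).T]); w,v=np.linalg.eigh(np.cov(W.T))
q=(W-W.mean(0))@v; print("centre",W.mean(0),"axis deg",np.degrees(np.arctan2(v[1,1],v[0,1])),"len,wid",np.ptp(q,axis=0)[::-1])
```

```text
centre [ 0.4711 -0.1628] axis deg -177.4812288509115 len,wid [0.0572 0.0123]
```

```bash
python3 -c "
from h import *
print(arm.get_state()['t'],arm.job_done())"
```

```text
the job is handed in; nothing more can be done
15.4667 None
```

The key is standing fully home in the centrifuge lock, turned clockwise to the stop. I let go of it, and the gripper is clear of everything. I handed the job in at t = 15.5 s.

**Insertion:** The fit met almost no force until firm contact at TCP z = 0.1716. The collar was predicted to rest on the ring at 0.1717.

**Turn:** The gripper turned about 80° in total. Torque stayed at the friction level (about 0.1 N m), then rose to 0.35 and 0.65 N m, which is the hard stop. I eased off slightly before letting go.

**Final pictures:** The key stands upright in the lock. Its bar centre is at (0.471, −0.163), about 2 mm from my lock estimate of (0.473, −0.162). Its measured length matches what I saw in the stand, so it sits at the expected height. The driver is still in its hole, and the green and purple look-alikes have not moved.

**Checks that disagreed:**
- The final bar angle is about 3° or more further clockwise than my estimate of the hole's starting angle allows. I put this down to error in that estimate; it does not suggest that the lock stopped short.
- In the last scene picture the network reported only the look-alikes as the key. The top and wrist cameras did find the key in the lock.

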